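# Find the lock's hidden notch and open the topping box

### The arm

A 6-joint arm with a two-finger parallel gripper is mounted at the origin on the work surface. World frame = base frame: x ahead of the robot, y to its left, z up, the work surface at z = 0. Lengths are in m, angles in degrees, forces in N, time in s.
With the tool pointing down it reaches from about 0.375 to 0.9 m from the base axis. Payload 3.1 kg.
Tool frame: the origin (TCP) lies at the very end of the fingers, on their centre line; the grasp point (between the pads) lies 19 mm behind it; z points along the fingers, y is the line along which they close (so a half turn about z gives the same grasp; the last joint's range is limited). The gripper opens to 87 mm and grips with 3 to 60 N. Pads are 19 mm wide; open, the fingers measure 117 mm over their backs; the gripper's body (75 mm by 190 mm) begins 51 mm behind the grasp point.
Start: joints at [-87.061, 30.224, 82.088, -0, 67.689, -10.227], TCP at [0.142, -0.609, 0.223] pointing down, gripper open.
Joint ranges: [-176.69, 176.69], [-43.24, 126.21], [12.49, 139.97], [-82, 262], [0, 151.66], [-163.58, 163.58]. Speed limits (degrees/s): [159.86, 159.86, 180, 180, 180, 180].

### API

Orientations are given as a 3x3 rotation matrix whose columns are the frame's x, y, z axes.
In Python, from rig import * gives the robot as it stands.
- The arm moves only by the tool jog_arm, never from a script. Its arguments are lists of equal length, an entry for each row: "delta_pos": the shift along the world's x, y, z in cm, a list of three; "turn": the turn about the world's z in degrees; "grip": the closure, from 0 (fully open) to 1 (shut). In form: {"delta_pos": [[x, y, z], ...], "turn": [turn, ...], "grip": [grip, ...]}. A call has 1 to 12 rows; each row is the pose to reach, as a shift and turn from the pose commanded when the call began; what a row does not reach only later rows make up. A row lasts 1/8 s, in which the tool goes at most 62.5 mm and 10.7 degrees, less where a joint would pass 70% of its speed; a pose out of reach is approached as far as the arm can. A call with a gripper value outside its range is refused whole. The fingers move at their own pace and stop on an object; the grip force is fixed at half the most. Time passes only in rows, so rows that repeat a pose let the fingers close. It gives the time, the measured TCP pose, the force, the opening and the grip force at its end, in the units of the state.
- read_state(): the state, without advancing time (a new reading comes with each control period).
- capture(name): name is "side" or "top"; returns a dict with "color" (420x560x3 uint8, blue, green, red), "fovy" (degrees; the focal length in pixels is half the picture's height over the tangent of half this angle, whatever the lens; pixels are square), "cx", "cy" (the principal point, pixels), "camera_from_world" (4x4, takes a point from world to camera coordinates). Camera axes: x right, y up, looking along -z (the intrinsics and any distortion apply to the point x, -y, -z); pixel columns grow to the right and rows downward; lengths in m; the calibration is good to about 2 mm. A picture is of the moment at which its call begins. There is no depth.
- hand_in(): hands the job in; it is judged then, once.
The state is a dict: "time_s": time; "joint_positions": joint angles; "qvel": joint speeds; "tau": joint torques, N m; "position": TCP position; "tcp_rot": TCP orientation; "force": force on the tool from outside, world axes, zero at the start; "moment": the same for the moment, N m; "opening": opening from 0.0 (shut) to 1.0 (fully open); "grasp_force": force on a finger pad.
Only numpy, scipy, OpenCV 4.12 (cv2) and the standard library are available. Lean on these libraries where they do the work, as an engineer would, in place of code of your own. Each camera call takes 0.05 s, during which the arm holds its last target. There are 200 camera calls.

### The job

Open the steel topping box. Turn its black lock knob clockwise, feeling for the place where the drag eases off (a hidden notch), push the knob fully down there without ever forcing it, then slide the lid fully open and let go, leaving the knob down and the bowl, bottle, mug and spatula where they are.

Things in the scene. Friction and masses are not known exactly. Their poses are not given: they have to be found in the camera images.
- station: Fixed steel topping box, 220 x 380 x 120 mm (its own x, y, z), origin at the centre of its underside. The lock knob stands on its +y half, 120 mm from the origin along its own y; the lid covers the rest and slides open towards the box's own -y.
- knob_grip (a point): Centre of the knob's grip bar, on its vertical turning axis. The bar is black plastic, 50 mm long (this point's own x, which turns with the knob), 14 mm thick (own y), 36 mm high; this point lies 12 mm below its top and 24 mm above the round flange (48 mm across) under it. It starts 172 mm above the table and sinks with the knob.
- lock_turn (a joint): Angle of the knob, rad, growing clockwise seen from above, from 0 to 1.75; starts at 0 to 0.25. In the box's frame the bar points to 0.8 rad minus this angle (counterclockwise from the box's x). The centre of the hidden notch lies anywhere from 0.65 to 1.45. The knob may be turned back and felt again.
- knob_axis (a point): Foot of the turning axis, on the box's top, 126 mm up. Below it a sprung follower drags on the hidden disc: turning takes 0.19 to 0.28 N m. From 0.27 rad before the notch's centre it runs downhill and the drag is about halved, within 0.05 rad of the centre there is nearly none; then a climb at 0.33 to 0.47 N m for 0.2 rad. Held still, the friction may show with either sign and rise a little on the downhill.
- lock_press (a joint): How far the knob is pushed down, m: 0 up (start), 0.010 fully home, where it stops firmly. Dry friction of about 4 N holds it where it is left. It goes down beyond 1.5 mm only within about 0.08 rad of the notch's centre; elsewhere the key on its shaft lands on the solid disc and an overload spring yields by 1 mm per 6 N. It can be pulled up again.
- lock_shaft: Steel shaft of the knob, hidden in the box, with the key that enters the notch and the bolt head that catches the lid while the knob is up. Origin on the knob's axis, at the height of the box's underside while up. It must never be loaded with more than 18 N (key pressed on the solid disc or jammed in the notch, or lid pulled against the bolt).
- lid_handle (a point): Middle of the lid's handle, a black upright ridge 70 mm long (box's x), 12 mm thick (box's y) and 34 mm high over the lid; this point lies 11 mm below its top and 23 mm above the lid, 150 mm above the table. Shut, it lies 30 mm from the box's origin towards its -y.
- lid (a joint): How far the lid is open, m: 0 shut (start), 0.13 fully open, towards the box's own -y. Slides with about 2.5 N of friction and stays where it is left. While the knob is less than about 7 mm down it is blocked after 3 to 4 mm.
- bowl: Bystander: loose steel bowl, 140 mm across, 70 mm high, origin under its centre.
- oil_bottle: Bystander: loose amber glass bottle, 60 mm across, 190 mm high, origin under its centre.
- mug: Bystander: loose white mug, 80 mm across, 90 mm high, origin under its centre.
- spatula: Bystander: loose wooden spatula, 280 mm long, lying along its own x, origin under its centre.

How it is judged:
By the outcome, as a careful person would: the job done as asked, in the order asked, and still so for the second after the job is handed in, with the robot touching nothing.
It also fails if it takes over 64 s, if anything falls off the work surface, if the arm or the gripper's body presses on something with over 40 N, if the wrist force passes 120 N, or if a joint passes its speed limit or range.

## Working session

There is one attempt and no reset: what is moved stays moved. The work goes in short steps, Python scripts to look and compute and a tool call to move; the robot and the scene stay as the last step left them, time stands still between calls to the robot, and variables do not carry over. Pictures are saved under pics/ and viewed, at most 10 in all, crops included, and the job is handed in when it is done.

Besides the shell and the picture viewer there is one more tool, called after "Emit:" as a command line: name --pt "numbers of a row" for each row, then --argument value for the rest. jog_arm: Moves the arm, as the interface text tells. Its arguments: {"type":"object","properties":{"delta_pos":{"type":"array"},"turn":{"type":"array"},"grip":{"type":"array"}},"required":["delta_pos","turn","grip"]}

```bash
mkdir -p pics; ls; python3 - <<'E'
from rig import *
import cv2,numpy as np
for n in("top","side"):
    c=capture(n); cv2.imwrite(f"pics/{n}0.png",c["color"]); print(n,{k:v for k,v in c.items() if k!="color"})
s=read_state(); print(s)
E
```

```text
pics
top {'fovy': 48.63884278524574, 'cx': 276.0758018714818, 'cy': 206.90975226047198, 'camera_from_world': array([[ 0.018291  , -0.99982875, -0.00281299,  0.01282253],
       [ 0.99295387,  0.01783562,  0.11715159, -0.63971149],
       [-0.11708136, -0.00493599,  0.99311006, -1.44553327],
       [ 0.        ,  0.        ,  0.        ,  1.        ]])}
side {'fovy': 55.07862962126328, 'cx': 278.99814413899765, 'cy': 210.30521138632895, 'camera_from_world': array([[ 5.43169064e-01,  8.39623324e-01, -2.05623266e-04,
        -3.46357306e-01],
       [-7.43920837e-01,  4.81370737e-01,  4.63534252e-01,
         3.88433213e-01],
       [ 3.89293150e-01, -2.51624498e-01,  8.86078978e-01,
        -1.39748229e+00],
       [ 0.00000000e+00,  0.00000000e+00,  0.00000000e+00,
         1.00000000e+00]])}
{'time_s': 0.1, 'joint_positions': array([-8.70597271e+01,  3.02743022e+01,  8.21511698e+01, -3.44238982e-03,
        6.76917503e+01, -1.02264706e+01]), 'qvel': array([ 0.08117869, -0.18129626, -0.1867049 , -0.02438188,  0.13106149,
       -0.05602171]), 'tau': array([-5.62209825e-04, -4.40985811e+01, -1.77150840e+01,  6.34516636e-02,
        5.33858326e-02, -4.16345631e-05]), 'position': array([ 0.14235051, -0.60785919,  0.22165062]), 'tcp_rot': array([[ 9.73706099e-01,  2.27807831e-01, -1.60456083e-04],
       [ 2.27807678e-01, -9.73704010e-01,  2.04036915e-03],
       [ 3.08575338e-04, -2.02327301e-03, -9.99997906e-01]]), 'force': array([-0.49909731,  0.49044633, -0.10789117]), 'moment': array([-0.02682198,  0.00322536, -0.03011563]), 'grasp_force': 0.0, 'opening': 0.9943381578579729}
```

View pics/top0.png

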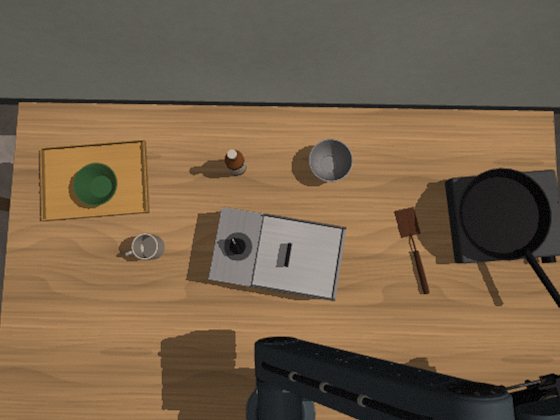

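View pics/side0.png

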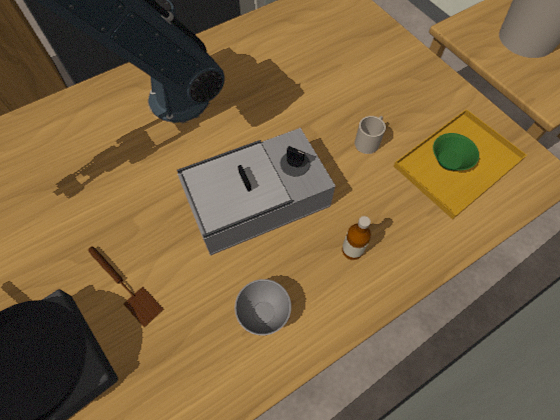

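The top view shows the knob near (237,245), the handle at (285,255), and box corners near (220,208), (345,228), (333,299), (210,282). In the side view the knob is at (296,157) and the handle at (245,178). Next I'll measure closely.

```bash
cat > h.py <<'E'
import numpy as np,cv2
def cam(c):
    f=c["color"].shape[0]/2/np.tan(np.radians(c["fovy"]/2)); M=c["camera_from_world"]; return f,c["cx"],c["cy"],M[:3,:3],M[:3,3]
def ray(c,u,v):
    f,cx,cy,R,t=cam(c); d=R.T@np.array([(u-cx)/f,-(v-cy)/f,-1]); return -R.T@t,d
def onz(c,u,v,z):
    o,d=ray(c,u,v); return o+d*(z-o[2])/d[2]
def proj(c,p):
    f,cx,cy,R,t=cam(c); q=R@np.array(p)+t; return np.array([cx+f*q[0]/-q[2],cy-f*q[1]/-q[2]])
def tri(c1,p1,c2,p2):
    (o1,d1),(o2,d2)=ray(c1,*p1),ray(c2,*p2)
    s=np.linalg.lstsq(np.c_[d1,-d2],o2-o1,rcond=None)[0]; a,b=o1+s[0]*d1,o2+s[1]*d2
    return (a+b)/2,np.linalg.norm(a-b)
E
python3 - <<'E'
from rig import *
from h import *
t=capture("top");s=capture("side")
a=cv2.resize(t["color"][195:310,200:355],None,fx=5,fy=5,interpolation=cv2.INTER_CUBIC)
b=cv2.resize(s["color"][120:260,170:345],None,fx=4.4,fy=4.2,interpolation=cv2.INTER_CUBIC)
cv2.imwrite("pics/t1.png",a);cv2.imwrite("pics/s1.png",b[:600,:800])
g=t["color"].max(2)
for r in((215,275,220,262),(235,275,270,300)):
    m=(g[r[0]:r[1],r[2]:r[3]]<45).astype(np.uint8)
    n,l,st,ce=cv2.connectedComponentsWithStats(m)
    for i in range(1,n):
        if st[i,4]>20:
            q=np.argwhere(l==i)[:,::-1].astype(np.float32); print(st[i,4],ce[i]+[r[2],r[0]],cv2.minAreaRect(q))
E
```

```text
280 [234.42142857 246.43928571] ((15.0, 31.0), (16.0, 20.0), 90.0)
71 [287.35211268 254.69014085] ((17.32432746887207, 19.554054260253906), (3.1235806941986084, 21.700664520263672), 9.462323188781738)
```

View pics/t1.png

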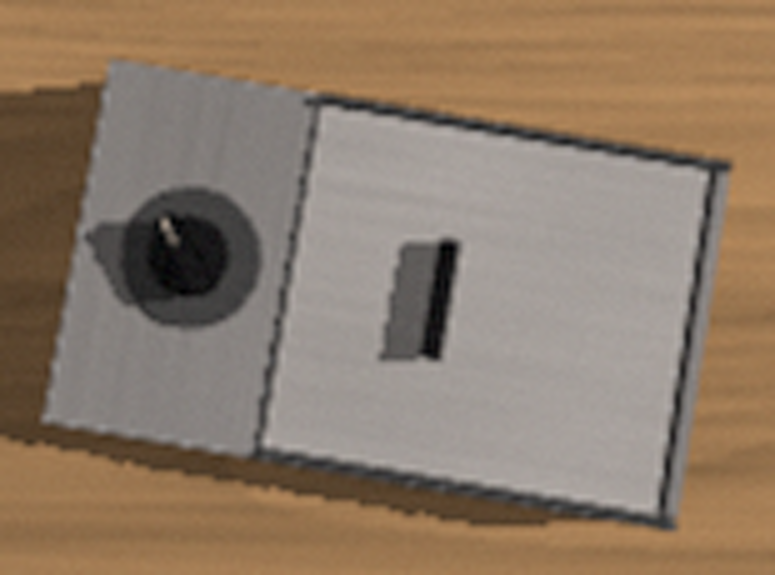

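View pics/s1.png

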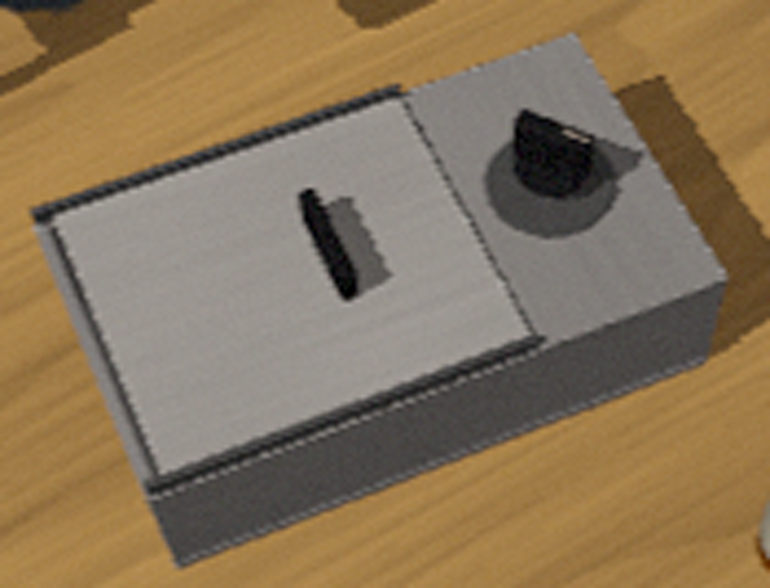

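The crops show the box's top corners, the grey ring around the knob (top crop centre (191,257), side crop (551,185)) and the handle (top crop (442,300), side crop (328,243)). The knob's bar has a light pointer mark.

```bash
python3 - <<'E'
from rig import *
from h import *
t=capture("top");s=capture("side")
T=lambda x,y:((x+.5)/5-.5+200,(y+.5)/5-.5+195)
S=lambda x,y:((x+.5)/4.4-.5+170,(y+.5)/4.2-.5+120)
P={}
for n,a,b in(("A",(45,420),(575,35)),("B",(108,60),(725,275)),("C",(730,165),(150,490)),("D",(672,525),(35,213)),("ring",(191,257),(551,185))):
    p,e=tri(t,T(*a),s,S(*b)); P[n]=p; print(n,p.round(4),round(e,4),onz(t,*T(*a),.126).round(4)[:2],onz(s,*S(*b),.126).round(4)[:2])
for n,a,z in (("hL",(452,240),.161),("hR",(432,360),.161)):print(n,onz(t,*T(*a),z).round(4))
for n,a,z in (("hA",(308,192),.161),("hB",(348,298),.161)):print(n,onz(s,*S(*a),z).round(4))
for a in ((163,218),(178,246)): print("mark",onz(t,*T(*a),.184).round(4))
for a in ((527,112),(590,148),(560,128)): print("sideknob top",onz(s,*S(*a),.184).round(4))
y=(P["A"]+P["B"]-P["C"]-P["D"])[:2];x=(P["A"]+P["D"]-P["B"]-P["C"])[:2]
print(np.degrees(np.arctan2(y[1],y[0])),np.degrees(np.arctan2(x[1],x[0])),np.linalg.norm(y)/2,np.linalg.norm(x)/2,(P["A"]+P["B"]+P["C"]+P["D"])/4)
E
```

```text
A [0.4125 0.2202 0.1189] 0.0005 [0.4126 0.219 ] [0.4172 0.2169]
B [0.6267 0.1881 0.1206] 0.003 [0.6269 0.1887] [0.6283 0.1842]
C [ 0.5707 -0.1838  0.1271] 0.0013 [ 0.5705 -0.1845] [ 0.5704 -0.1831]
D [ 0.3588 -0.1504  0.1306] 0.0006 [ 0.3586 -0.1507] [ 0.3554 -0.1502]
ring [0.51   0.1357 0.1209] 0.0006 [0.51   0.1356] [0.5126 0.1334]
hL [ 0.5214 -0.0184  0.161 ]
hR [ 0.4522 -0.0079  0.161 ]
hA [ 0.456  -0.0077  0.161 ]
hB [ 0.5363 -0.0275  0.161 ]
mark [0.53   0.1472 0.184 ]
mark [0.5142 0.1382 0.184 ]
sideknob top [0.4901 0.1286 0.184 ]
sideknob top [0.5338 0.1449 0.184 ]
sideknob top [0.5113 0.1384 0.184 ]
81.59485463888707 171.26855629232438 0.37527273853422966 0.21557350553205107 [0.49217693 0.01851409 0.12429382]
```

Emit:
jog_arm --pt "3 2 2" --pt "7 4 4" --pt "12 7 5" --pt "17 11 5" --pt "22 15 5" --pt "26 20 5" --pt "30 25 5" --pt "32 30 5" --pt "34 35 5" --pt "35 39 5" --pt "36 43 5" --pt "36 46 5" --turn '[10,20,30,40,50,60,70,80,90,100,110,120]' --grip '[0,0,0,0,0,0,0,0,0,0,0,0]'

```text
time_s: 1.8
position: [0.5029, -0.1467, 0.2726]
tcp_rot: [[-0.689, 0.724, 0.0], [0.724, 0.689, 0.0], [-0.0, 0.0, -1.0]]
force: [0.4, -0.3, 0.1]
opening: 1.003
grasp_force: 0.0
```

Emit:
jog_arm --pt "0 3 0" --pt "0 7 0" --pt "0.3 11 0" --pt "0.5 15 0" --pt "0.7 19 0" --pt "0.8 23 0" --pt "0.8 26 0" --pt "0.8 28.4 0" --pt "0.8 28.4 -2" --pt "0.8 28.4 -4" --pt "0.8 28.4 -5" --pt "0.8 28.4 -5" --turn '[10,20,30,40,50,60,70,73,73,73,73,73]' --grip '[0,0,0,0,0,0,0,0,0,0,0,0]'

```text
time_s: 3.3
position: [0.51, 0.1354, 0.222]
tcp_rot: [[-0.898, -0.441, -0.001], [-0.441, 0.898, -0.0], [0.001, 0.001, -1.0]]
force: [0.1, 0.1, -0.3]
opening: 0.998
grasp_force: 0.0
```

```bash
python3 - <<'E'
from rig import *
from h import *
st=read_state(); print(st["position"],st["joint_positions"],st["force"],st["moment"],np.degrees(np.arctan2(st["tcp_rot"][1,0],st["tcp_rot"][0,0])))
s=capture("side")
cv2.imwrite("pics/s2.png",cv2.resize(s["color"][70:220,200:380],None,fx=4,fy=4,interpolation=cv2.INTER_CUBIC))
E
```

```text
[0.51002363 0.13535266 0.22203285] [ 2.72031832e+00  2.28192899e+01  9.59796715e+01 -1.26832722e-03
  6.12864383e+01 -1.13435709e+02] [ 0.0577851   0.13167242 -0.32600661] [ 0.10672658 -0.11316776  0.01691721] -153.84334034588733
```

View pics/s2.png

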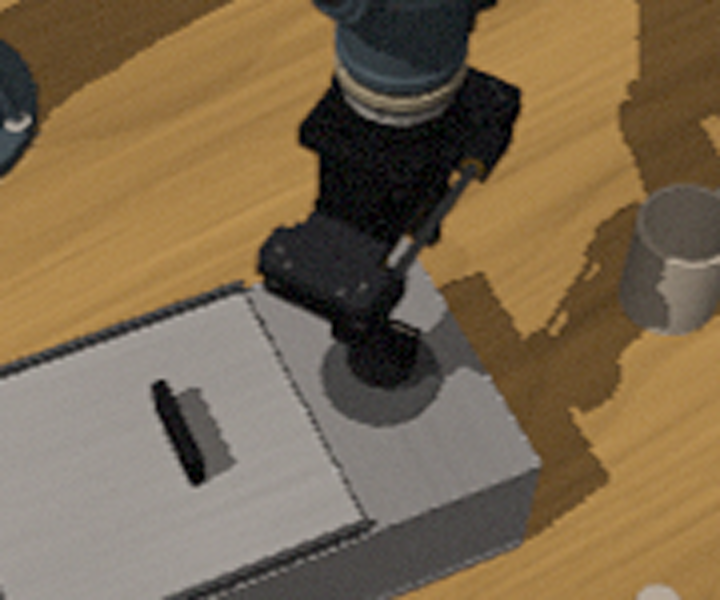

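The gripper is above the knob, with the fingers straddling it along the bar's thickness. Descending and closing.

Emit:
jog_arm --pt "0 0 -2" --pt "0 0 -4" --pt "0 0 -5.5" --pt "0 0 -6.7" --pt "0 0 -6.7" --pt "0 0 -6.7" --pt "0 0 -6.7" --pt "0 0 -6.7" --pt "0 0 -6.7" --pt "0 0 -6.7" --pt "0 0 -6.7" --pt "0 0 -6.7" --turn '[0,0,0,0,0,0,0,0,0,0,0,0]' --grip '[0,0,0,0,0,0.5,0.75,1,1,1,1,1]'

```text
time_s: 4.85
position: [0.5104, 0.1355, 0.1555]
tcp_rot: [[-0.898, -0.441, -0.0], [-0.441, 0.898, -0.0], [0.0, -0.0, -1.0]]
force: [0.5, -0.1, 0.1]
opening: 0.285
grasp_force: 0.0
```

```bash
cat > r.py <<'E'
from rig import *
import numpy as np
s=read_state();R=s["tcp_rot"]
print("t",round(s["time_s"],2),"p",(s["position"]*1000).round(1),"yaw",round(float(np.degrees(np.arctan2(R[1,0],R[0,0]))),2),"F",s["force"].round(1),"M",s["moment"].round(3),"tau6",round(float(s["tau"][5]),3),"op",round(float(s["opening"])*87,1),"g",round(float(s["grasp_force"]),1))
E
python3 r.py
```

```text
t 4.85 p [510.4 135.5 155.5] yaw -153.84 F [ 0.5 -0.1  0.1] M [ 0.117 -0.09   0.007] tau6 0.0 op 24.8 g 0.0
```

Emit:
jog_arm --pt "0 0 0" --pt "0 0 0" --pt "0 0 0" --pt "0 0 0" --pt "0 0 0" --pt "0 0 0" --turn '[0,0,0,0,0,0]' --grip '[1,1,1,1,1,1]'

```text
time_s: 5.6
position: [0.5103, 0.1363, 0.1555]
tcp_rot: [[-0.898, -0.44, -0.0], [-0.44, 0.898, 0.002], [-0.001, 0.001, -1.0]]
force: [0.1, 5.1, -0.4]
opening: 0.157
grasp_force: 29.9
```

```bash
python3 r.py
```

```text
t 5.6 p [510.3 136.3 155.5] yaw -153.88 F [ 0.1  5.1 -0.4] M [ 1.07  -0.038 -0.161] tau6 -0.163 op 13.7 g 29.9
```

Emit:
jog_arm --pt "0 0.05 0" --pt "0 0.09 0" --pt "0 0.09 0" --pt "0 0.09 0" --pt "0 0.09 0" --pt "0 0.09 0" --pt "0 0.09 0" --pt "0 0.09 0" --turn '[0,0,-1,-2,-3,-4,-5,-6]' --grip '[1,1,1,1,1,1,1,1]'

```text
time_s: 6.6
position: [0.5103, 0.1362, 0.1555]
tcp_rot: [[-0.939, -0.344, -0.0], [-0.344, 0.939, -0.0], [0.0, -0.0, -1.0]]
force: [-0.2, 2.1, -1.0]
opening: 0.159
grasp_force: 29.9
```

```bash
python3 r.py
```

```text
t 6.6 p [510.3 136.2 155.5] yaw -159.89 F [-0.2  2.1 -1. ] M [ 0.617 -0.006  0.198] tau6 0.096 op 13.8 g 29.9
```

Emit:
jog_arm --pt "0 0.03 0" --pt "0 0.03 0" --pt "0 0.03 0" --pt "0 0.03 0" --turn '[-1,-2,-3,-4]' --grip '[1,1,1,1]'

```text
time_s: 7.1
position: [0.5104, 0.1361, 0.1555]
tcp_rot: [[-0.961, -0.278, -0.0], [-0.278, 0.961, -0.001], [0.0, -0.001, -1.0]]
force: [-0.9, -1.3, -1.6]
opening: 0.163
grasp_force: 29.9
```

```bash
python3 r.py
```

```text
t 7.1 p [510.4 136.1 155.5] yaw -163.88 F [-0.9 -1.3 -1.6] M [ 0.026 -0.044  0.176] tau6 0.103 op 14.2 g 29.9
```

Emit:
jog_arm --pt "0 0 0" --pt "0 0 0" --pt "0 0 0" --pt "0 0 0" --turn '[-1,-2,-3,-4]' --grip '[1,1,1,1]'

```text
time_s: 7.6
position: [0.5104, 0.1361, 0.1555]
tcp_rot: [[-0.978, -0.21, -0.0], [-0.21, 0.978, -0.001], [0.0, -0.001, -1.0]]
force: [-1.3, -4.7, -2.6]
opening: 0.158
grasp_force: 29.9
```

```bash
python3 r.py
```

```text
t 7.6 p [510.4 136.1 155.5] yaw -167.88 F [-1.3 -4.7 -2.6] M [-0.632 -0.133  0.158] tau6 0.108 op 13.7 g 29.9
```

Emit:
jog_arm --pt "0.02 -0.08 -0.03" --pt "0.02 -0.08 -0.03" --pt "0.02 -0.08 -0.03" --pt "0.02 -0.08 -0.03" --turn '[-1,-2,-3,-4]' --grip '[1,1,1,1]'

```text
time_s: 8.1
position: [0.5105, 0.1359, 0.1555]
tcp_rot: [[-0.99, -0.141, -0.0], [-0.141, 0.99, -0.0], [0.0, -0.0, -1.0]]
force: [-1.3, -3.2, 2.3]
opening: 0.162
grasp_force: 29.9
```

```bash
python3 r.py
```

```text
t 8.1 p [510.5 135.9 155.5] yaw -171.9 F [-1.3 -3.2  2.3] M [-0.363  0.234  0.153] tau6 0.075 op 14.1 g 29.9
```

Emit:
jog_arm --pt "0.02 -0.05 0.01" --pt "0.02 -0.05 0.01" --pt "0.02 -0.05 0.01" --pt "0.02 -0.05 0.01" --turn '[-1,-2,-3,-4]' --grip '[1,1,1,1]'

```text
time_s: 8.6
position: [0.5105, 0.1357, 0.1554]
tcp_rot: [[-0.997, -0.071, -0.001], [-0.071, 0.997, 0.001], [0.0, 0.001, -1.0]]
force: [-3.5, -0.1, 4.5]
opening: 0.156
grasp_force: 29.9
```

```bash
python3 r.py
```

```text
t 8.6 p [510.5 135.7 155.4] yaw -175.91 F [-3.5 -0.1  4.5] M [0.087 0.416 0.082] tau6 0.015 op 13.5 g 29.9
```

Emit:
jog_arm --pt "0.03 0 0.02" --pt "0.03 0 0.02" --pt "0.03 0 0.02" --pt "0.03 0 0.02" --turn '[-1,-2,-3,-4]' --grip '[1,1,1,1]'

```text
time_s: 9.1
position: [0.5106, 0.1355, 0.1554]
tcp_rot: [[-1.0, -0.002, -0.001], [-0.002, 1.0, 0.0], [0.001, 0.0, -1.0]]
force: [-5.6, 0.6, 4.3]
opening: 0.155
grasp_force: 29.9
```

```bash
python3 r.py
```

```text
t 9.1 p [510.6 135.5 155.4] yaw -179.91 F [-5.6  0.6  4.3] M [0.281 0.665 0.092] tau6 -0.006 op 13.5 g 29.9
```

Emit:
jog_arm --pt "-0.08 0 0.02" --pt "-0.08 0 0.02" --pt "-0.08 0 0.02" --pt "-0.08 0 0.02" --turn '[-1,-2,-3,-4]' --grip '[1,1,1,1]'

```text
time_s: 9.6
position: [0.5105, 0.1354, 0.1555]
tcp_rot: [[-0.998, 0.068, 0.0], [0.068, 0.998, 0.0], [-0.0, 0.0, -1.0]]
force: [-2.2, 0.8, -4.0]
opening: 0.16
grasp_force: 29.9
```

```bash
python3 r.py
```

```text
t 9.6 p [510.5 135.4 155.5] yaw 176.09 F [-2.2  0.8 -4. ] M [0.337 0.154 0.057] tau6 -0.061 op 13.9 g 29.9
```

Emit:
jog_arm --pt "-0.03 0 -0.02" --pt "-0.03 0 -0.02" --pt "-0.03 0 -0.02" --turn '[-1,-2,-3]' --grip '[1,1,1]'

```text
time_s: 9.98
position: [0.5105, 0.1353, 0.1555]
tcp_rot: [[-0.993, 0.12, 0.001], [0.12, 0.993, -0.0], [-0.001, 0.0, -1.0]]
force: [0.5, 0.8, -3.5]
opening: 0.16
grasp_force: 29.9
```

```bash
python3 r.py
```

```text
t 9.97 p [510.5 135.3 155.5] yaw 173.1 F [ 0.5  0.8 -3.5] M [ 0.28  -0.052 -0.006] tau6 -0.071 op 13.9 g 29.9
```

Emit:
jog_arm --pt "0 0 -0.02" --pt "0 0 -0.02" --turn '[-1,-2]' --grip '[1,1]'

```text
time_s: 10.22
position: [0.5105, 0.1352, 0.1555]
tcp_rot: [[-0.988, 0.155, 0.001], [0.155, 0.988, -0.0], [-0.001, -0.0, -1.0]]
force: [0.6, -0.3, -3.3]
opening: 0.154
grasp_force: 29.9
```

```bash
python3 r.py
```

```text
t 10.22 p [510.5 135.2 155.5] yaw 171.1 F [ 0.6 -0.3 -3.3] M [ 0.21  -0.114  0.026] tau6 -0.07 op 13.4 g 29.9
```

Emit:
jog_arm --pt "0 0 0" --pt "0 0 0" --turn '[-1,-2]' --grip '[1,1]'

```text
time_s: 10.48
position: [0.5104, 0.1352, 0.1555]
tcp_rot: [[-0.982, 0.189, 0.001], [0.189, 0.982, -0.0], [-0.001, -0.0, -1.0]]
force: [0.2, -1.2, -2.6]
opening: 0.158
grasp_force: 29.9
```

```bash
python3 r.py
```

```text
t 10.47 p [510.4 135.2 155.5] yaw 169.11 F [ 0.2 -1.2 -2.6] M [ 0.071 -0.213  0.042] tau6 -0.043 op 13.7 g 29.9
```

Emit:
jog_arm --pt "0 0 0" --pt "0 0 0" --turn '[-1,-2]' --grip '[1,1]'

```text
time_s: 10.72
position: [0.5104, 0.1351, 0.1555]
tcp_rot: [[-0.975, 0.223, 0.001], [0.223, 0.975, -0.0], [-0.001, -0.0, -1.0]]
force: [0.5, -1.6, -2.6]
opening: 0.159
grasp_force: 29.9
```

```bash
python3 r.py
```

```text
t 10.72 p [510.4 135.1 155.5] yaw 167.12 F [ 0.5 -1.6 -2.6] M [-0.04  -0.339  0.149] tau6 0.058 op 13.8 g 29.9
```

Emit:
jog_arm --pt "0 -0.02 0" --pt "0 -0.02 0" --turn '[-1,-2]' --grip '[1,1]'

```text
time_s: 10.98
position: [0.5104, 0.1351, 0.1555]
tcp_rot: [[-0.967, 0.257, 0.001], [0.257, 0.967, -0.0], [-0.001, 0.0, -1.0]]
force: [0.6, -1.0, -2.6]
opening: 0.16
grasp_force: 29.9
```

```bash
python3 r.py
```

```text
t 10.97 p [510.4 135.1 155.5] yaw 165.13 F [ 0.6 -1.  -2.6] M [-0.041 -0.401  0.276] tau6 0.196 op 13.9 g 29.9
```

Emit:
jog_arm --pt "0 0 0" --pt "0 0 0" --pt "0 0 -0.01" --pt "0 0 -0.01" --pt "0 0 -0.01" --pt "0 0 -0.01" --turn '[2,4,6,7,7,7]' --grip '[1,1,1,1,1,1]'

```text
time_s: 11.72
position: [0.5104, 0.1353, 0.1555]
tcp_rot: [[-0.991, 0.136, 0.001], [0.136, 0.991, 0.0], [-0.001, 0.0, -1.0]]
force: [2.9, -0.6, -0.3]
opening: 0.157
grasp_force: 29.9
```

```bash
python3 r.py
```

```text
t 11.72 p [510.4 135.3 155.5] yaw 172.17 F [ 2.9 -0.6 -0.3] M [ 0.085 -0.516  0.004] tau6 0.018 op 13.6 g 29.9
```

Emit:
jog_arm --pt "0 0 -0.05" --pt "0 0 -0.1" --pt "0 0 -0.1" --turn '[0,0,0]' --grip '[1,1,1]'

```text
time_s: 12.1
position: [0.5104, 0.1352, 0.1547]
tcp_rot: [[-0.991, 0.136, 0.001], [0.136, 0.991, 0.0], [-0.001, 0.0, -1.0]]
force: [1.4, 1.0, 4.3]
opening: 0.16
grasp_force: 29.9
```

```bash
python3 r.py
```

```text
t 12.1 p [510.4 135.2 154.7] yaw 172.16 F [1.4 1.  4.3] M [ 0.1   -0.418  0.023] tau6 0.019 op 13.9 g 29.9
```

Emit:
jog_arm --pt "0 0 -0.04" --pt "0 0 -0.08" --pt "0 0 -0.12" --pt "0 0 -0.15" --turn '[0,0,0,0]' --grip '[1,1,1,1]'

```text
time_s: 12.6
position: [0.5104, 0.1352, 0.1528]
tcp_rot: [[-0.991, 0.136, 0.001], [0.136, 0.991, 0.0], [-0.001, 0.0, -1.0]]
force: [2.3, 0.5, 4.0]
opening: 0.155
grasp_force: 29.9
```

Emit:
jog_arm --pt "0 0 -0.05" --pt "0 0 -0.1" --pt "0 0 -0.15" --pt "0 0 -0.2" --pt "0 0 -0.25" --turn '[0,0,0,0,0]' --grip '[1,1,1,1,1]'

```text
time_s: 13.22
position: [0.5104, 0.1352, 0.1503]
tcp_rot: [[-0.991, 0.136, 0.001], [0.136, 0.991, 0.0], [-0.001, 0.0, -1.0]]
force: [3.2, 1.6, 4.6]
opening: 0.159
grasp_force: 29.9
```

Emit:
jog_arm --pt "-0.01 0 -0.05" --pt "-0.02 0 -0.1" --pt "-0.03 0 -0.15" --pt "-0.03 0 -0.2" --pt "-0.03 0 -0.25" --pt "-0.03 0 -0.3" --turn '[0,0,0,0,0,0]' --grip '[1,1,1,1,1,1]'

```text
time_s: 13.98
position: [0.5104, 0.1352, 0.1474]
tcp_rot: [[-0.991, 0.136, 0.001], [0.136, 0.991, 0.0], [-0.001, 0.0, -1.0]]
force: [5.6, 1.2, 4.1]
opening: 0.159
grasp_force: 29.9
```

```bash
python3 r.py
```

```text
t 13.97 p [510.4 135.2 147.4] yaw 172.16 F [5.6 1.2 4.1] M [ 0.366 -0.9    0.012] tau6 -0.0 op 13.8 g 29.9
```

Emit:
jog_arm --pt "0.04 0 -0.04" --pt "0.08 0 -0.08" --pt "0.08 0 -0.12" --pt "0.08 0 -0.16" --pt "0.08 0 -0.16" --turn '[0,0,0,0,0]' --grip '[1,1,1,1,1]'

```text
time_s: 14.6
position: [0.5103, 0.1352, 0.1455]
tcp_rot: [[-0.991, 0.136, -0.0], [0.136, 0.991, 0.0], [0.0, 0.0, -1.0]]
force: [3.8, 2.5, 3.9]
opening: 0.156
grasp_force: 29.9
```

```bash
python3 r.py
```

```text
t 14.6 p [510.3 135.2 145.5] yaw 172.16 F [3.8 2.5 3.9] M [ 0.436 -0.86   0.022] tau6 -0.005 op 13.6 g 29.9
```

Emit:
jog_arm --pt "0 0 -0.03" --pt "0 0 -0.05" --pt "0 0 -0.05" --turn '[0,0,0]' --grip '[1,1,1]'

```text
time_s: 14.98
position: [0.5104, 0.1352, 0.1454]
tcp_rot: [[-0.991, 0.136, -0.0], [0.136, 0.991, 0.0], [0.0, 0.0, -1.0]]
force: [2.4, 1.9, 5.6]
opening: 0.157
grasp_force: 29.9
```

```bash
python3 r.py
```

```text
t 14.97 p [510.4 135.2 145.4] yaw 172.17 F [2.4 1.9 5.6] M [ 0.424 -0.702 -0.012] tau6 -0.006 op 13.6 g 29.9
```

Emit:
jog_arm --pt "0 0 -0.02" --pt "0 0 -0.03" --pt "0 0 -0.03" --turn '[0,0,0]' --grip '[1,1,1]'

```text
time_s: 15.35
position: [0.5104, 0.1352, 0.1454]
tcp_rot: [[-0.991, 0.136, 0.0], [0.136, 0.991, 0.0], [-0.0, 0.0, -1.0]]
force: [2.8, 1.5, 8.4]
opening: 0.156
grasp_force: 29.9
```

```bash
python3 r.py
```

```text
t 15.35 p [510.4 135.2 145.4] yaw 172.17 F [2.8 1.5 8.4] M [ 0.47  -0.629  0.02 ] tau6 -0.007 op 13.6 g 29.9
```

Emit:
jog_arm --pt "0 0 0.05" --pt "0 0 0.05" --pt "0 0 0.05" --pt "0 0 0.05" --pt "0 0 0.05" --pt "0 0 0.05" --pt "0 0 0.05" --pt "0 0 0.05" --pt "0 0 0.05" --pt "0 0 2" --pt "0 0 5" --pt "0 0 8" --turn '[0,0,0,0,0,0,0,0,0,0,0,0]' --grip '[1,0.5,0,0,0,0,0,0,0,0,0,0]'

```text
time_s: 16.85
position: [0.5103, 0.1351, 0.2255]
tcp_rot: [[-0.991, 0.136, -0.001], [0.136, 0.991, -0.0], [0.001, -0.0, -1.0]]
force: [1.0, -0.5, -0.9]
opening: 0.999
grasp_force: 0.0
```

```bash
python3 r.py
```

```text
t 16.85 p [510.3 135.1 225.5] yaw 172.17 F [ 1.  -0.5 -0.9] M [ 0.072 -0.125 -0.003] tau6 0.0 op 86.9 g 0.0
```

Emit:
jog_arm --pt "-0.6 -4 0" --pt "-1.2 -8 0" --pt "-1.8 -12 0" --pt "-2.2 -14.8 0" --pt "-2.2 -14.8 0" --pt "-2.2 -14.8 -3" --pt "-2.2 -14.8 -6" --pt "-2.2 -14.8 -8" --pt "-2.2 -14.8 -9.1" --pt "-2.2 -14.8 -9.1" --pt "-2.2 -14.8 -9.1" --turn '[0,0,0,-0.7,-0.7,-0.7,-0.7,-0.7,-0.7,-0.7,-0.7]' --grip '[0,0,0,0,0,0,0,0,0,0,0.5]'

```text
time_s: 18.23
position: [0.4891, -0.0127, 0.1345]
tcp_rot: [[-0.989, 0.148, 0.001], [0.148, 0.989, -0.0], [-0.001, -0.0, -1.0]]
force: [0.2, -0.4, 0.5]
opening: 0.954
grasp_force: 0.0
```

Emit:
jog_arm --pt "0 0 0" --pt "0 0 0" --pt "0 0 0" --pt "0 0 0" --pt "0 0 0" --pt "0 0 0" --pt "0 0 0" --pt "0 0 0" --pt "0 0 0" --pt "0 0 0" --turn '[0,0,0,0,0,0,0,0,0,0]' --grip '[0.6,0.7,0.8,0.9,1,1,1,1,1,1]'

```text
time_s: 19.48
position: [0.4884, -0.0132, 0.1338]
tcp_rot: [[-0.989, 0.148, -0.0], [0.148, 0.989, -0.001], [0.0, -0.001, -1.0]]
force: [-0.5, -2.3, -0.1]
opening: 0.136
grasp_force: 30.0
```

```bash
python3 r.py; python3 - <<'E'
from rig import *
from h import *
s=capture("side")
cv2.imwrite("pics/s3.png",cv2.resize(s["color"][70:270,150:380],None,fx=3,fy=3,interpolation=cv2.INTER_CUBIC))
E
```

```text
t 19.48 p [488.4 -13.2 133.8] yaw 171.47 F [-0.5 -2.3 -0.1] M [-0.374 -0.024 -0.073] tau6 -0.052 op 11.8 g 30.0
```

View pics/s3.png

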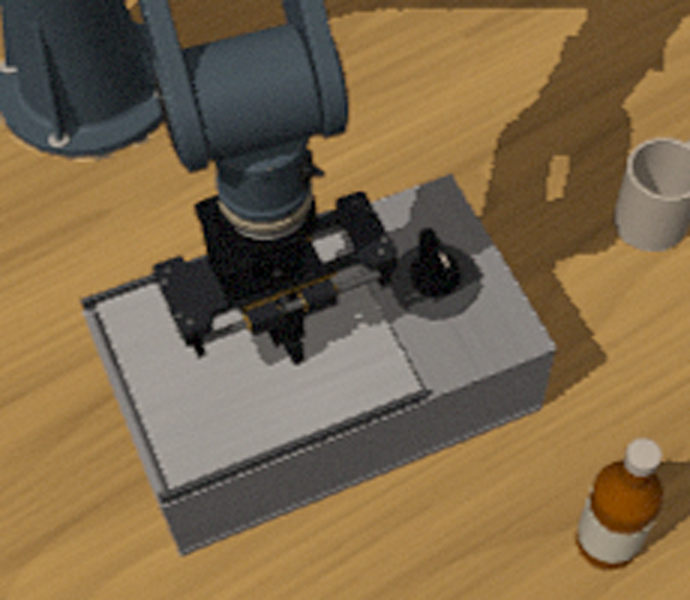

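The fingers hold the handle (opening 11.8 mm), and the knob at (437,270) stands free, turned and low. I'll slide gently first to check that the bolt is clear.

Emit:
jog_arm --pt "-0.03 -0.2 0" --pt "-0.06 -0.4 0" --pt "-0.09 -0.6 0" --pt "-0.1 -0.7 0" --turn '[0,0,0,0]' --grip '[1,1,1,1]'

```text
time_s: 20.02
position: [0.4874, -0.0197, 0.1338]
tcp_rot: [[-0.989, 0.149, -0.0], [0.149, 0.989, 0.0], [0.0, 0.0, -1.0]]
force: [0.1, 2.4, -1.1]
opening: 0.136
grasp_force: 30.0
```

Emit:
jog_arm --pt "-0.15 -1 0" --pt "-0.3 -2 0" --pt "-0.45 -3 0" --pt "-0.6 -4 0" --pt "-0.75 -5 0" --pt "-0.9 -6 0" --pt "-1.05 -7 0" --pt "-1.2 -8 0" --pt "-1.35 -9 0" --pt "-1.5 -10 0" --pt "-1.65 -11 0" --pt "-1.72 -11.5 0" --turn '[0,0,0,0,0,0,0,0,0,0,0,0]' --grip '[1,1,1,1,1,1,1,1,1,1,1,1]'

```text
time_s: 21.52
position: [0.4699, -0.1354, 0.1338]
tcp_rot: [[-0.989, 0.149, -0.001], [0.149, 0.989, 0.0], [0.001, 0.0, -1.0]]
force: [-0.1, 2.9, 0.3]
opening: 0.136
grasp_force: 30.0
```

Emit:
jog_arm --pt "-0.03 -0.2 0" --pt "-0.06 -0.4 0" --pt "-0.09 -0.6 0" --pt "-0.12 -0.75 0" --pt "-0.12 -0.75 0" --turn '[0,0,0,0,0]' --grip '[1,1,1,1,1]'

```text
time_s: 22.15
position: [0.4689, -0.1417, 0.1338]
tcp_rot: [[-0.989, 0.149, -0.0], [0.149, 0.989, 0.001], [0.001, 0.001, -1.0]]
force: [-1.3, 5.3, 0.5]
opening: 0.135
grasp_force: 30.0
```

Emit:
jog_arm --pt "0 -0.06 0" --pt "0 -0.06 0" --turn '[0,0]' --grip '[1,1]'

```text
time_s: 22.4
position: [0.4689, -0.1418, 0.1338]
tcp_rot: [[-0.989, 0.149, -0.0], [0.149, 0.989, 0.002], [0.001, 0.002, -1.0]]
force: [-0.6, 6.4, 1.5]
opening: 0.137
grasp_force: 30.0
```

Emit:
jog_arm --pt "0 0.07 0" --pt "0 0.07 0" --pt "0 0.07 0" --pt "0 0.07 0" --pt "0 0.07 0" --pt "0 0.07 0" --pt "0 0.07 0" --pt "0 0.07 0" --pt "0 0.07 2" --pt "0 0.07 6" --pt "0 0.07 10" --pt "0 0.07 14" --turn '[0,0,0,0,0,0,0,0,0,0,0,0]' --grip '[1,0.5,0,0,0,0,0,0,0,0,0,0]'

```text
time_s: 23.9
position: [0.4688, -0.1421, 0.2751]
tcp_rot: [[-0.989, 0.148, -0.0], [0.148, 0.989, 0.0], [0.0, 0.0, -1.0]]
force: [-0.2, -0.2, -0.5]
opening: 0.997
grasp_force: 0.0
```

Emit:
jog_arm --pt "0 -4 0" --pt "0 -8 0" --pt "0 -12 0" --pt "0 -16 0" --pt "0 -20 0" --pt "0 -20 0" --pt "0 -20 0" --turn '[0,0,0,0,0,0,0]' --grip '[0,0,0,0,0,0,0]'

```text
time_s: 24.78
position: [0.4687, -0.3415, 0.2734]
tcp_rot: [[-0.989, 0.149, -0.001], [0.149, 0.989, 0.002], [0.001, 0.001, -1.0]]
force: [-0.3, 0.3, 0.4]
opening: 1.0
grasp_force: 0.0
```

```bash
python3 r.py; python3 - <<'E'
from rig import *
from h import *
t=capture("top");s=capture("side")
a=cv2.resize(t["color"],(380,285));b=cv2.resize(s["color"],(400,300))
cv2.imwrite("pics/f.png",cv2.resize(s["color"][80:290,120:400],None,fx=2.8,fy=2.8,interpolation=cv2.INTER_CUBIC)); cv2.imwrite("pics/ft.png",t["color"])
E
```

```text
t 24.77 p [ 468.7 -341.5  273.4] yaw 171.44 F [-0.3  0.3  0.4] M [ 0.059 -0.131  0.002] tau6 -0.002 op 87.0 g 0.0
```

View pics/f.png

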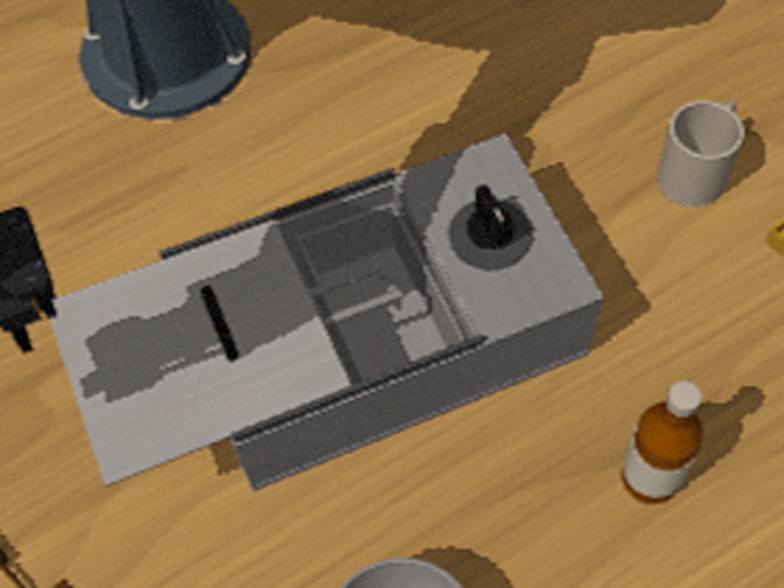

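View pics/ft.png

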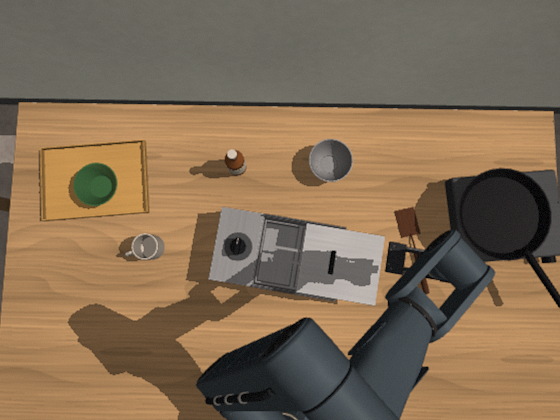

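The lid is fully open (handle at (332,262) in the top view), the knob is down at (238,245), the bystanders have not moved, and the robot is clear.

```bash
python3 -c "
from rig import *
print(hand_in())"
```

```text
the job is handed in; nothing more can be done
None
```

The job is handed in at about 25 s: the knob is turned to the notch and fully down, the lid is open to its stop and released, and the final pictures show the bowl, bottle, mug and spatula where they were.

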